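Pin a sprung belt tensioner at the red mark

TASK

The shaker's belt tensioner must be held back for a belt change: take the service pin from its holder, push the sprung arm round with the pin until the arm's pointer is at the red marker peg, and put the pin upright and fully down into the slot just behind the arm so that the arm stays when you let go. The slotted sector is clamped up to 7 mm off its drawing position, so feel for the slot with light pressure (stay below 25 N on the sector and 20 N on the arm). Touch the arm only with the pin, do not let it fly back or run it onto its end stop, and leave the dish, flask and pen alone.

Things in the scene. Friction and masses are not known exactly. Their poses are not given: they have to be found in the camera images.
- service_plate: Grey T-shaped plate, 10 mm thick, about 210 x 210 mm, fixed on the bench; carries the tensioner. Origin: on the arm's vertical hinge axis, at bench height; z up. The wide end with sector and scale lies towards its -x. 'theta' below means the level direction at angle (pi - 0.35 + theta) rad from its +x axis, counter-clockwise from above.
- slot_drawing (a point): Where the drawing puts the middle slot's mouth. Aluminium sector on the plate: an arc 80 to 120 mm from the hinge axis, theta -0.45 to 0.86, top 30 mm above the bench. Three radial slots, centred 100 mm out, 20 mm long, 11.2 mm wide along the arc, 20 mm deep, drawn at theta 0.135, 0.395, 0.655; really the sector is turned about the hinge by up to 0.07 rad (7 mm) either way.
- tensioner (a joint): Angle theta (rad) of the blue sprung arm: 0 at rest, grows counter-clockwise from above as it is pushed; end stop at 1.02. Spring torque 0.09 N m at rest, rising 0.35 N m per rad (0.9 N at rest to 3.6 N at 0.78, pushed 100 mm out). Push its flank that faces smaller theta. Pinned by the pin in a slot, the arm rests about 0.12 to 0.15 rad ahead of that slot.
- pointer_line (a point): Point on the arm's centreline 152 mm from the hinge axis, 36 mm above the bench, 11 mm beyond the tip of the white pointer; passes over the marker pegs. The arm is a bar 18 mm wide, from the hinge to 125 mm out, 32 to 46 mm above the bench; on it a black roller of 17 mm radius, 47 mm out, up to 56 mm above the bench.
- marker_red: Red marker peg, 10 mm across, 26 mm tall, fixed on the plate 152 mm from the hinge axis at theta 0.26, 0.52 or 0.78; white pegs stand at the other two. Each slot is drawn 0.125 rad short (towards smaller theta) of its peg. Origin: centre of its foot.
- pin_head (a point): Centre of the service pin's orange head, a block 16 x 16 mm and 26 mm tall, its sides along this point's x and y. At the start the pin stands upright, head centre 73 mm above the bench; fully seated in a slot this is again about 73 mm, standing on top of the sector 93 mm.
- pin_foot (a point): Foot of the service pin, 63 mm below the head centre. Round steel shank 10 mm in diameter and 50 mm long below the head, chamfered foot; whole pin 76 mm, about 60 g; pushed sideways it may tilt a little in the grip. At the start it stands in a round hole, 12 mm wide and 20 mm deep, of a grey fixed holder 60 x 60 x 30 mm.
- petri: Petri dish 90 mm across, 15 mm high, a bystander; origin at the centre of its underside.
- flask: Small culture flask 50 x 102 x 32 mm lying down, a bystander; origin at the centre of its underside.
- marker_pen: Red and white marker pen 17 x 135 x 16 mm, a bystander; origin at the centre of its underside.

How it is judged:
By the outcome, as a careful person would: the job done as asked, in the order asked, and still so for the second after the job is handed in, with the robot touching nothing.
It also fails if it takes over 72 s, if anything falls off the work surface, if the arm or the gripper's body presses on something with over 40 N, if the wrist force passes 120 N, or if a joint passes its speed limit or range.

ROBOT

A 6-joint arm with a two-finger parallel gripper is mounted at the origin on a cart in front of the work surface, level with it; the furniture and walls round the work are solid. World frame = base frame: x ahead of the robot, y to its left, z up, the work surface at z = 0. Lengths are in m, angles in rad, forces in N, time in s.
With the tool pointing down it reaches from about 0.25 to 0.775 m from the base axis. Payload 4 kg.
Tool frame: the origin (TCP) lies at the very end of the fingers, on their centre line; the grasp point (between the pads) lies 19 mm behind it; z points along the fingers, y is the direction in which the jaws open and shut (so a half turn about z gives the same grasp; the last joint's range is limited). The gripper opens to 94 mm and grips with 3 to 60 N. Pads are 16 mm wide; open, the fingers measure 119 mm over their backs; the gripper's body (75 mm by 177 mm) begins 78 mm behind the grasp point.
Start: joints at [-1.284, 0.087, 1.371, -0, 1.684, -0.103], TCP at [0.209, -0.509, 0.206] pointing down, gripper open.
Joint ranges: [-3.1, 3.1], [-0.76, 2.03], [0.27, 2.55], [-1.08, 4.22], [0.17, 2.65], [-2.57, 2.57]. Speed limits (rad/s): [2.79, 2.79, 3.14, 3.14, 3.14, 3.14].

INTERFACE

Orientations are given as a rotation vector (axis times angle).
In Python, from workcell import arm, optics, order gives the robot as it stands. The module is installed in compiled form; this text tells all that it offers.
- The arm moves only by the shell command python3 -m creep 'ROWS' [FORCE]. ROWS is text: rows parted by semicolons, each of 7 numbers parted by spaces: the turn, a rotation vector about the world's x, y, z in degrees, then the shift along the world's x, y, z in cm, then the closure, from -1 (fully open) to 1 (shut), so that 0 is half open. In form: rx ry rz dx dy dz grip; .... A call has 1 to 12 rows; each row shifts and turns the commanded pose from where the row before left it; what a row does not reach is not made up. A row lasts 1/12 s, in which the tool goes at most 41.7 mm and 7.16 degrees, less where a joint would pass 70% of its speed; a pose out of reach is approached as far as the arm can. A call with a gripper value outside its range is refused whole. The fingers move at their own pace and stop on an object; FORCE is the grip in N (left out, the last holds). Time passes only in rows, so rows that do not move let the fingers close. It gives the time, the measured TCP pose, the force and the opening at its end, in the units of the state.
- arm.state(): the state, without advancing time (a new reading comes with each control period).
- optics.capture(name): name is "scene" or "top"; returns the picture (384x512x3 uint8, red, green, blue); there is no depth.
- optics.camera_model(name): a dict with "camera_matrix" (3x3 intrinsics, pixels), "extrinsics" (4x4, takes a point from camera to world coordinates). Camera axes: x right, y up, looking along -z (the intrinsics and any distortion apply to the point x, -y, -z); pixel columns grow to the right and rows downward; lengths in m; the calibration is good to about 2 mm. A picture is of the moment at which its call begins. camera_model takes no time and is no camera call.
- order.job_done(): hands the job in, once; it reports no verdict.
The state is a dict: "t": time; "joint_positions": joint angles; "dq": joint speeds; "tau": joint torques, N m; "eef_pos": TCP position; "tcp_rot": TCP orientation; "ft_force": force on the tool from outside, world axes, zero at the start; "wrist_torque": the same for the moment, N m; "gripper_width": finger opening in m.
Only numpy, scipy, OpenCV 4.12 (cv2) and the standard library are available. Lean on these libraries where they do the work, as an engineer would, in place of code of your own. Each camera call takes 0.05 s, during which the arm holds its last target.

## Working session

There is one attempt and no reset: what is moved stays moved. The work goes in short steps, Python scripts to look and compute and a shell command to move; the robot and the scene stay as the last step left them, time stands still between calls to the robot, and variables do not carry over. Pictures are saved under pics/ and viewed, and the job is handed in when it is done.

```bash
mkdir -p pics; ls; python3 - <<'E'
from workcell import arm, optics
import cv2
print(arm.state())
for n in ("scene","top"):
    im=optics.capture(n); cv2.imwrite(f"pics/{n}0.png",im[:,:,::-1]); m=optics.camera_model(n); print(n,m)
E
```

```text
pics
{'t': 0.0, 'joint_positions': array([-1.28414075e+00,  8.78986925e-02,  1.37223314e+00, -3.10927713e-05,
        1.68359167e+00, -1.03056442e-01]), 'dq': array([-0.00132327, -0.00023491,  0.00016617, -0.00022809,  0.00014228,
        0.00124698]), 'tau': array([-1.52303110e-04, -3.40180814e+01, -3.02424753e+01,  7.19401217e-02,
        3.30155867e-02, -1.76321901e-04]), 'eef_pos': array([ 0.20880982, -0.50823075,  0.20434567]), 'tcp_rot': array([-3.08006187e+00, -6.07876095e-01,  3.54924599e-04]), 'ft_force': array([-0.20937449, -0.09762569,  0.64268572]), 'wrist_torque': array([ 0.04351545, -0.03170003,  0.01227799]), 'gripper_width': 0.09363234660227804}
scene {'camera_matrix': array([[464.87033162,   0.        , 259.08803363],
       [  0.        , 464.87033162, 191.6326001 ],
       [  0.        ,   0.        ,   1.        ]]), 'extrinsics': array([[-0.70828363,  0.30400541, -0.6371146 , -0.39642003],
       [-0.70591042, -0.29864919,  0.64226095,  0.91543052],
       [ 0.00497705,  0.90464876,  0.42612892,  0.67555266],
       [ 0.        ,  0.        ,  0.        ,  1.        ]])}
top {'camera_matrix': array([[437.97513716,   0.        , 253.44893967],
       [  0.        , 437.97513716, 187.67475346],
       [  0.        ,   0.        ,   1.        ]]), 'extrinsics': array([[ 1.20999937e-02,  9.82530873e-01, -1.85705881e-01,
         3.22845338e-01],
       [-9.99926717e-01,  1.19614716e-02, -1.86634823e-03,
         3.51869643e-02],
       [ 3.87570875e-04,  1.85714855e-01,  9.82603604e-01,
         1.18043194e+00],
       [ 0.00000000e+00,  0.00000000e+00,  0.00000000e+00,
         1.00000000e+00]])}
```

View pics/scene0.png

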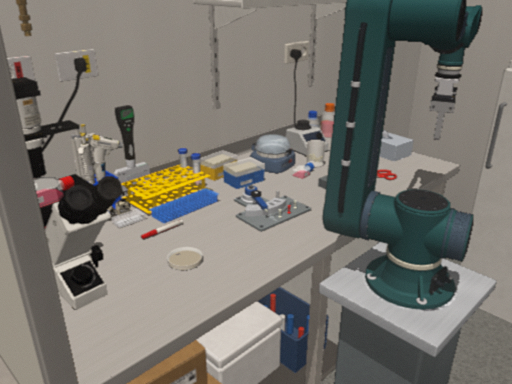

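View pics/top0.png

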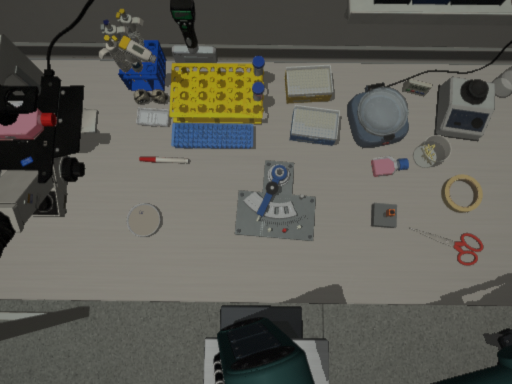

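The scene view shows the plate near (272,208). The top view shows the plate at (277,203), the hinge at about (280,173), the pin holder at (384,215) with its orange head at (391,212), the dish at (145,220), the pen at (163,160) and the flask at about (385,167). I'll enlarge these.

```bash
cat > h.py <<'E'
import numpy as np, cv2
from workcell import arm, optics
def ray(n,u,v):
    m=optics.camera_model(n);K=m["camera_matrix"];E=m["extrinsics"]
    d=np.array([(u-K[0,2])/K[0,0],-(v-K[1,2])/K[1,1],-1.0])
    return E[:3,3],E[:3,:3]@d
def onz(n,u,v,z):
    o,d=ray(n,u,v);return o+d*(z-o[2])/d[2]
def proj(n,p):
    m=optics.camera_model(n);K=m["camera_matrix"];E=m["extrinsics"]
    c=E[:3,:3].T@(np.array(p)-E[:3,3]);x=c[0]/-c[2];y=-c[1]/-c[2]
    return K[0,0]*x+K[0,2],K[1,1]*y+K[1,2]
def crop(im,u0,u1,v0,v1,s,f):
    cv2.imwrite(f,cv2.resize(im[v0:v1,u0:u1,::-1],None,fx=s,fy=s,interpolation=cv2.INTER_CUBIC))
E
python3 - <<'E'
import cv2
from h import *
t=cv2.imread("pics/top0.png")[:,:,::-1]; s=cv2.imread("pics/scene0.png")[:,:,::-1]
crop(t,225,325,153,248,6,"pics/a.png"); crop(t,350,420,185,245,6,"pics/b.png"); crop(s,230,320,170,240,8,"pics/c.png")
E
```

```text
(no output)
```

View pics/a.png

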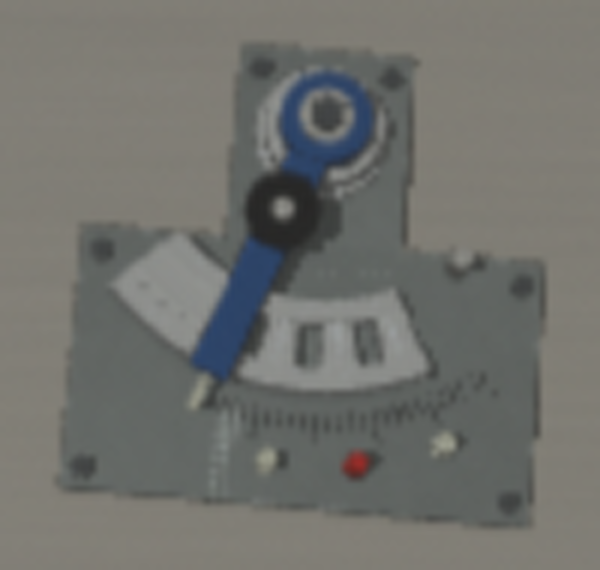

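View pics/b.png

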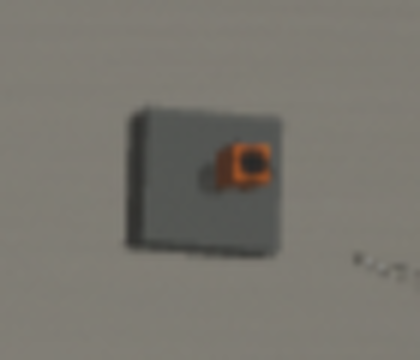

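View pics/c.png

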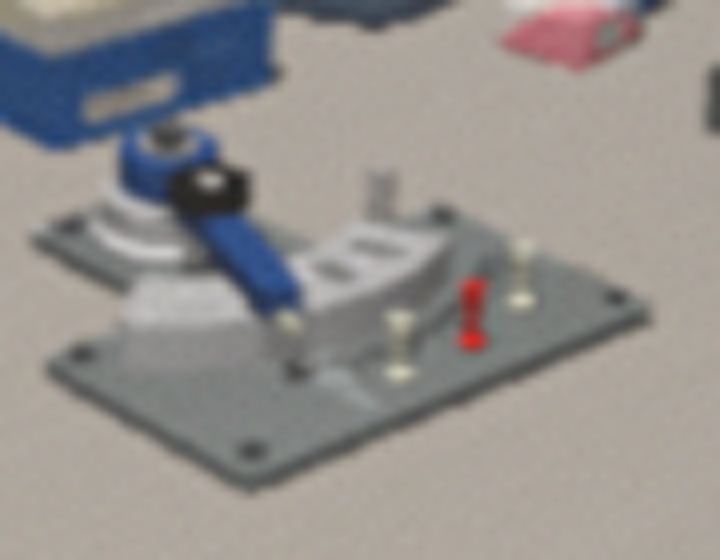

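Middle slot and red middle peg (theta 0.52). In the crops the hinge is at about (325,112), the red peg at (357,463), the white pegs at (267,458) and (445,442), and the slots at (310,343) and (370,340). Next I'll measure these with masks.

```bash
python3 - <<'E'
from h import *
t=cv2.imread("pics/top0.png"); s=cv2.imread("pics/scene0.png")
def blobs(im,box,lo,hi,name,mn=3):
    u0,u1,v0,v1=box
    h=cv2.cvtColor(im,cv2.COLOR_BGR2HSV)[v0:v1,u0:u1]
    m=cv2.inRange(h,lo,hi); n,l,st,c=cv2.connectedComponentsWithStats(m)
    for i in range(1,n):
        if st[i,4]>=mn: print(name,st[i,4],(c[i]+[u0,v0]).round(2),st[i,:4]+[u0,v0,0,0])
T=(225,325,153,248);S=(230,320,170,240)
blobs(t,T,(0,120,60),(8,255,255),"T red");blobs(s,S,(0,120,60),(8,255,255),"S red")
blobs(t,T,(105,110,50),(125,255,255),"T blue");blobs(s,S,(105,110,50),(125,255,255),"S blue")
blobs(t,(350,420,185,245),(3,130,60),(20,255,255),"T or")
blobs(t,(280,325,215,240),(15,0,150),(40,90,255),"T wh");blobs(t,(255,285,215,240),(15,0,150),(40,90,255),"T wh")
blobs(t,(350,420,185,245),(0,0,0),(180,80,90),"T holder",50)
f=lambda u,v:((u+.5)/6-.5+225,(v+.5)/6-.5+153)
g=lambda u,v:((u+.5)/8-.5+230,(v+.5)/8-.5+170)
for nm,p,z in [("stemL",(240,42),.01),("stemR",(415,57),.01),("TL",(80,225),.01),("BL",(62,487),.01),("BR",(532,525),.01),("TR",(545,262),.01),
  ("slot2",(310,343),.03),("slot3",(370,340),.03),("red",(357,463),.036),("w1",(267,458),.036),("w3",(445,442),.036)]:
    print(nm,f(*p),onz("top",*f(*p),z).round(4))
def tri(a,b):
    o1,d1=ray("top",*a);o2,d2=ray("scene",*b)
    A=np.stack([d1,-d2],1);x=np.linalg.lstsq(A,o2-o1,rcond=None)[0]
    p,q=o1+d1*x[0],o2+d2*x[1];return ((p+q)/2).round(4),np.linalg.norm(p-q).round(4)
print("hinge",tri(f(325,112),g(168,132)));print("roller",tri(f(284,207),g(211,180)));print("redtop",tri(f(357,462),g(474,284)))
print("w1",tri(f(267,457),g(402,315)),"w3",tri(f(445,440),g(523,246)))
E
```

```text
T red 10 [283.8 230. ] [282 229   4   3]
S red 21 [288.57 209.1 ] [287 205   4   9]
T blue 103 [278.2  174.71] [272 166  15  18]
T blue 138 [264.17 203.91] [257 193  15  23]
S blue 339 [246.68 180.04] [230 170  34  25]
S blue 68 [260.74 202.07] [255 197  12  12]
T or 37 [390.24 212.19] [387 209   8   7]
T holder 506 [382.06 215.92] [371 203  25  25]
stemL (264.5833333333333, 159.58333333333334) [0.6231 0.0077 0.01  ]
stemR (293.75, 162.08333333333334) [ 0.617  -0.0725  0.01  ]
TL (237.91666666666666, 190.08333333333334) [0.5369 0.0795 0.01  ]
BL (234.91666666666666, 233.75) [0.4184 0.0853 0.01  ]
BR (313.25, 240.08333333333331) [ 0.4041 -0.1233  0.01  ]
TR (315.4166666666667, 196.25) [ 0.5224 -0.1308  0.01  ]
slot2 (276.25, 209.75) [ 0.4815 -0.0237  0.03  ]
slot3 (286.25, 209.25) [ 0.4832 -0.0502  0.03  ]
red (284.0833333333333, 229.75) [ 0.4283 -0.044   0.036 ]
w1 (269.0833333333333, 228.91666666666669) [ 0.43   -0.0048  0.036 ]
w3 (298.75, 226.25) [ 0.4379 -0.0824  0.036 ]
hinge (array([ 0.5799, -0.0291,  0.0555]), np.float64(0.001))
roller (array([ 0.5375, -0.0113,  0.0544]), np.float64(0.001))
redtop (array([ 0.4284, -0.0442,  0.0364]), np.float64(0.0008))
w1 (array([ 0.4299, -0.0051,  0.0368]), np.float64(0.0011)) w3 (array([ 0.4381, -0.083 ,  0.0357]), np.float64(0.0018))
```

Triangulated hinge (0.580, -0.029). The pegs come out 152 mm from it with tops at 36 mm, both as given. The plate yaw is about -0.069 rad, and the plate edge agrees. Next: the sector offset and the pin head.

```bash
python3 - <<'E'
from h import *
t=cv2.imread("pics/top0.png")
H=np.array([.580,-.029]);psi=-.069
f=lambda u,v,a=225,b=153:((u+.5)/6-.5+a,(v+.5)/6-.5+b)
def rt(p): 
    d=p[:2]-H;return np.hypot(*d).round(4),((np.arctan2(d[1],d[0])%(2*np.pi))-np.pi+.35-psi).round(3)
for n,p in dict(Rin=(395,290),Rout=(435,375),Lin=(178,232),Lout=(110,285),s2=(310,343),s3=(370,340)).items(): print(n,rt(onz("top",*f(*p),.03)))
print("pointer tip", rt(onz("top",*f(197,408),.036)), "roller", rt(onz("top",*f(284,207),.056)))
print("head c",onz("top",*f(252,163,350,185),.086))
for q in [(232,143),(272,143),(272,183),(232,183)]: print(onz("top",*f(*q,350,185),.086).round(4))
for q in [(148,105),(282,115),(278,255),(137,243)]: print("hold",onz("top",*f(*q,350,185),.03).round(4))
crop(t[:,:,::-1],375,405,198,226,20,"pics/d.png")
crop(t[:,:,::-1],255,300,195,220,16,"pics/e.png")
E
```

```text
Rin (np.float64(0.0811), np.float64(0.829))
Rout (np.float64(0.1226), np.float64(0.837))
Lin (np.float64(0.0809), np.float64(-0.495))
Lout (np.float64(0.1194), np.float64(-0.487))
s2 (np.float64(0.0986), np.float64(0.365))
s3 (np.float64(0.0991), np.float64(0.635))
pointer tip (np.float64(0.1398), np.float64(0.015)) roller (np.float64(0.0462), np.float64(0.017))
head c [ 0.47224719 -0.31117307  0.086     ]
[ 0.4806 -0.3032  0.086 ]
[ 0.4808 -0.32    0.086 ]
[ 0.4639 -0.3192  0.086 ]
[ 0.4637 -0.3024  0.086 ]
hold [ 0.5052 -0.284   0.03  ]
hold [ 0.5015 -0.3432  0.03  ]
hold [ 0.4394 -0.3384  0.03  ]
hold [ 0.4439 -0.2768  0.03  ]
```

View pics/d.png

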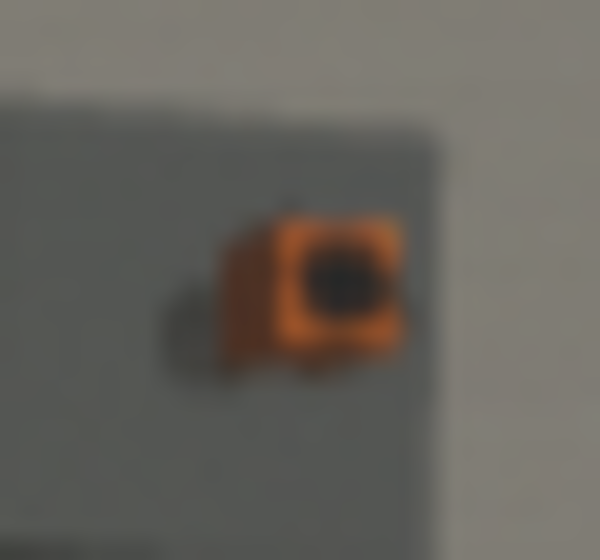

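View pics/e.png

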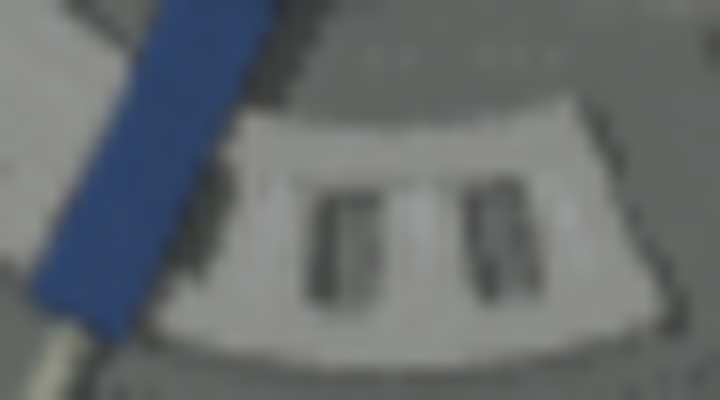

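Pin head is at (0.472, -0.311), directly over the holder's centre (0.472, -0.311), with its sides along world x and y. All four sector corners and both slots give an offset of -0.02 to -0.04 rad, which puts the middle slot at theta ≈ 0.36, about (0.481, -0.024). Moving above the pin.

```bash
python3 -m creep '0 0 -1.86 2.2 1.64 -0.5 -1;0 0 -1.86 2.2 1.64 -0.5 -1;0 0 -1.86 2.2 1.64 -0.5 -1;0 0 -1.86 2.2 1.64 -0.5 -1;0 0 -1.86 2.2 1.64 -0.5 -1;0 0 -1.86 2.2 1.64 -0.5 -1;0 0 -1.86 2.2 1.64 -0.5 -1;0 0 -1.86 2.2 1.64 -0.5 -1;0 0 -1.86 2.2 1.64 -0.5 -1;0 0 -1.86 2.2 1.64 -0.5 -1;0 0 -1.86 2.2 1.64 -0.5 -1;0 0 -1.86 2.2 1.64 -0.5 -1' 40
python3 -m creep '0 0 0 0 0 0 -1;0 0 0 0 0 0 -1'
```

```text
t: 1.1
eef_pos: [0.4737, -0.3107, 0.1446]
tcp_rot: [-3.141, 0.002, 0.001]
ft_force: [-0.1, -1.4, 0.0]
gripper_width: 0.0943
t: 1.27
eef_pos: [0.4733, -0.3108, 0.1443]
tcp_rot: [-3.141, -0.005, 0.003]
ft_force: [-0.4, -0.6, 0.1]
gripper_width: 0.094
```

```bash
python3 -m creep '0 0 0 -0.1 0 -2 -1;0 0 0 0 0 -2 -1;0 0 0 0 0 -2 -1;0 0 0 0 0 -1.4 -1;0 0 0 0 0 -0.9 -1;0 0 0 0 0 -0.4 -0.5;0 0 0 0 0 0 0;0 0 0 0 0 0 0'
python3 - <<'E'
from h import *
im=optics.capture("top");crop(im,350,430,180,240,8,"pics/f.png")
im=optics.capture("scene");crop(im,300,440,80,220,4,"pics/g.png")
E
```

```text
t: 1.93
eef_pos: [0.4721, -0.3127, 0.0593]
tcp_rot: [3.141, -0.0, 0.001]
ft_force: [0.4, 0.7, 0.3]
gripper_width: 0.0774
```

View pics/f.png

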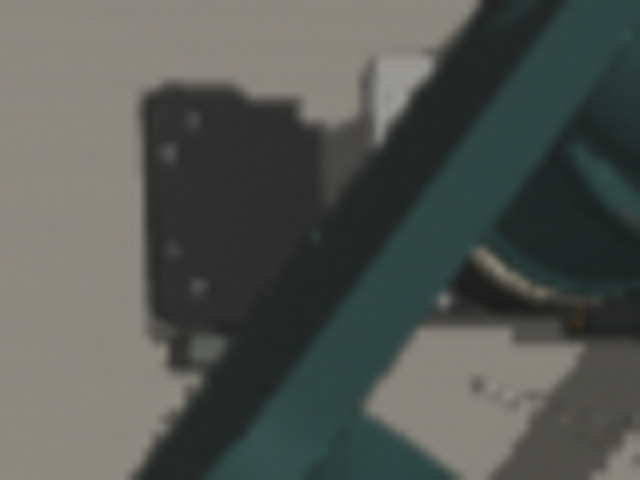

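The robot hides the pin in this view, so I'll close and judge by opening width and force.

```bash
python3 -m creep '0 0 0 0 0.1 -0.1 0;0 0 0 0 0 0 0.4;0 0 0 0 0 0 0.6;0 0 0 0 0 0 0.8;0 0 0 0 0 0 0.8;0 0 0 0 0 0 1;0 0 0 0 0 0 1;0 0 0 0 0 0 1' 40
python3 -m creep '0 0 0 0 0 0 1;0 0 0 0 0 0 1;0 0 0 0 0 0 1;0 0 0 0 0 0 1'
```

```text
t: 2.7
eef_pos: [0.472, -0.3109, 0.0574]
tcp_rot: [3.142, 0.0, -0.0]
ft_force: [-0.6, 0.1, -0.5]
gripper_width: 0.0159
t: 3.03
eef_pos: [0.472, -0.311, 0.0575]
tcp_rot: [3.141, 0.0, -0.0]
ft_force: [-0.2, -0.2, 0.0]
gripper_width: 0.0153
```

Gripped: 15.5 mm opening on a 16 mm head, with no side force. The foot is at TCP z minus 47.5 mm. Lifting.

```bash
python3 -m creep '0 0 0 0 0 0.3 1;0 0 0 0 0 0.8 1;0 0 0 0 0 1 1;0 0 0 0 0 1.5 1;0 0 0 0 0 1.5 1;0 0 0 0 0 1.5 1;0 0 0 0 0 0 1;0 0 0 0 0 0 1' 50
```

```text
t: 3.7
eef_pos: [0.4728, -0.3116, 0.1254]
tcp_rot: [3.139, 0.0, 0.004]
ft_force: [-0.2, 0.2, -1.5]
gripper_width: 0.0154
```

```bash
python3 -m creep '0 0 0 0.15 1.5 0.2 1;0 0 0 0.3 3 0.3 1;0 0 0 0.35 3.5 0.2 1;0 0 0 0.35 3.5 0 1;0 0 0 0.35 3.5 0 1;0 0 0 0.35 3.5 0 1;0 0 0 0.35 3.5 0 1;0 0 0 0.35 3.5 0 1;0 0 0 0.35 3.5 0 1;0 0 0 0.3 3 0 1;0 0 0 0.26 2.6 0 1;0 0 0 0 0 0 1'
python3 -m creep '0 0 0 0 0 0 1;0 0 0 0 0 0 1'
python3 - <<'E'
from h import *
im=optics.capture("top");crop(im,225,325,153,248,6,"pics/h.png")
im=optics.capture("scene");crop(im,220,330,130,240,5,"pics/i.png")
E
```

```text
t: 4.7
eef_pos: [0.5052, 0.0405, 0.1292]
tcp_rot: [-3.138, -0.01, 0.004]
ft_force: [-0.5, -0.6, -0.9]
gripper_width: 0.0157
t: 4.87
eef_pos: [0.5057, 0.0352, 0.1296]
tcp_rot: [3.141, 0.001, -0.003]
ft_force: [-0.5, 1.1, 0.3]
gripper_width: 0.0157
```

View pics/i.png

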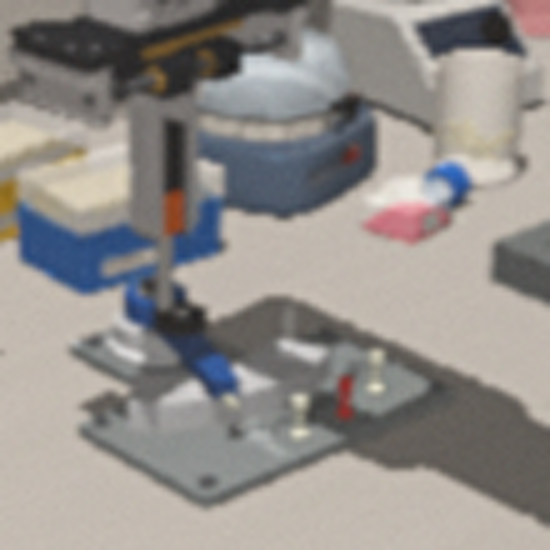

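View pics/h.png

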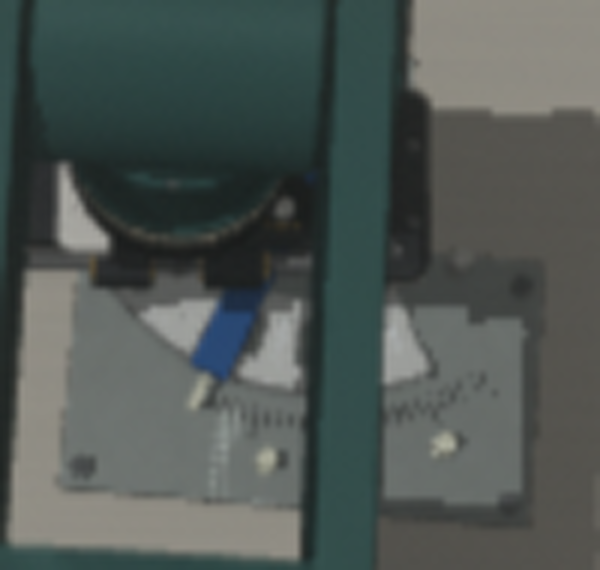

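Scene view: pin upright in the fingers, foot at crop (164,307), clear of the blue arm. Top view: the arm is still at rest. I'll check the foot projection and descend.

```bash
python3 -c "
from h import *
print(proj('scene',(.5057,.0352,.082)),proj('scene',(.5057,.0352,.1296)))"
python3 -m creep '0 0 0 0 0.1 -1 1;0 0 0 0 0.1 -1.2 1;0 0 0 0 0.1 -1 1;0 0 0 0 0 -0.8 1;0 0 0 0 0 -0.5 1;0 0 0 0 0 0 1;0 0 0 0 0 0 1;0 0 0 0 0 0 1'
```

```text
(np.float64(252.23118662279563), np.float64(191.57492429842821)) (np.float64(252.21009647558395), np.float64(176.9915985705942))
t: 5.63
eef_pos: [0.507, 0.038, 0.0859]
tcp_rot: [3.141, 0.0, 0.001]
ft_force: [-0.4, -0.1, -0.4]
gripper_width: 0.0158
```

The projected foot matches to under 1 px. Moving to first contact (about theta -0.14).

```bash
python3 -m creep '0 0 0 -0.3 -0.3 -0.3 1;0 0 0 -0.3 -0.35 0 1;0 0 0 -0.3 -0.4 0 1;0 0 0 -0.2 -0.3 0 1;0 0 0 -0.1 -0.2 0 1;0 0 0 -0.1 -0.2 0 1;0 0 0 0 0 0 1;0 0 0 0 0 0 1'
```

```text
t: 6.3
eef_pos: [0.4936, 0.0206, 0.0826]
tcp_rot: [-3.141, 0.0, -0.0]
ft_force: [-0.3, 0.3, -0.6]
gripper_width: 0.0157
```

```bash
python3 -m creep '0 0 0 -0.1 -0.2 0 1;0 0 0 -0.1 -0.2 0 1;0 0 0 -0.1 -0.2 0 1;0 0 0 -0.1 -0.2 0 1;0 0 0 0 0 0 1;0 0 0 0 0 0 1'
```

```text
t: 6.8
eef_pos: [0.4897, 0.0123, 0.0826]
tcp_rot: [3.141, -0.0, 0.001]
ft_force: [1.4, 1.9, 0.3]
gripper_width: 0.0158
```

Contact with the arm: about 1.5–2 N, in the right direction. Following the arc.

```bash
python3 -m creep '0 0 0 -0.1 -0.22 0 1;0 0 0 -0.1 -0.22 0 1;0 0 0 -0.09 -0.23 0 1;0 0 0 -0.08 -0.23 0 1;0 0 0 -0.08 -0.23 0 1;0 0 0 -0.07 -0.24 0 1;0 0 0 -0.07 -0.24 0 1;0 0 0 -0.06 -0.24 0 1;0 0 0 -0.05 -0.24 0 1;0 0 0 -0.05 -0.24 0 1;0 0 0 0 0 0 1;0 0 0 0 0 0 1'
python3 - <<'E'
from h import *
im=optics.capture("scene");crop(im,220,330,130,240,5,"pics/j.png")
im=optics.capture("top");crop(im,225,325,153,248,6,"pics/k.png")
E
```

```text
t: 7.8
eef_pos: [0.482, -0.0109, 0.0825]
tcp_rot: [3.142, -0.0, -0.0]
ft_force: [1.6, 3.1, 0.1]
gripper_width: 0.0161
```

View pics/j.png

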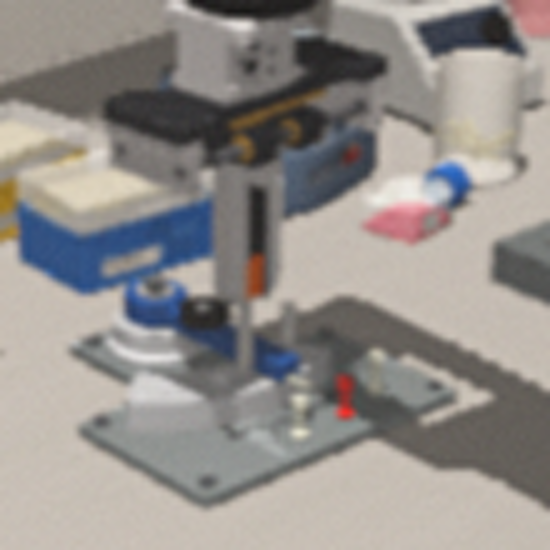

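View pics/k.png

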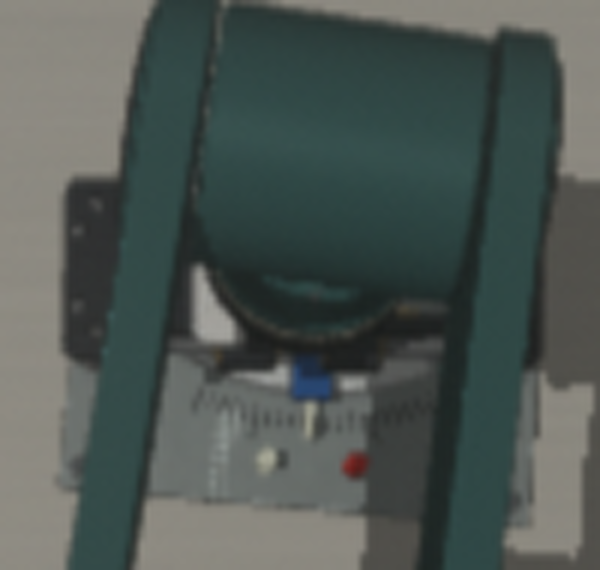

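The pin is upright and pushing cleanly. In the top view the pointer tip (312,435) lies between the white peg and the red peg (356,464). Now to just short of the slot, then lower lightly.

```bash
python3 -m creep '0 0 0 -0.05 -0.24 0 1;0 0 0 -0.04 -0.24 0 1;0 0 0 -0.03 -0.24 0 1;0 0 0 0 0 0 1;0 0 0 0 0 0 1;0 0 0 0 0 -0.2 1;0 0 0 0 0 -0.1 1;0 0 0 0 0 -0.1 1;0 0 0 0 0 0 1'
```

```text
t: 8.65
eef_pos: [0.4804, -0.0179, 0.0781]
tcp_rot: [-3.142, -0.001, 0.002]
ft_force: [0.8, 2.2, -1.0]
gripper_width: 0.0155
```

```bash
python3 -m creep '0 0 0 0 0 -0.1 1;0 0 0 0 0 0 1;0 0 0 0 0 0 1'
```

```text
t: 8.9
eef_pos: [0.4807, -0.0179, 0.0774]
tcp_rot: [-3.142, -0.0, 0.001]
ft_force: [0.2, 2.3, 0.7]
gripper_width: 0.0157
```

```bash
python3 -m creep '0 0 0 0 0 -0.1 1;0 0 0 0 0 0 1;0 0 0 0 0 0 1'
```

```text
t: 9.15
eef_pos: [0.4808, -0.0179, 0.0772]
tcp_rot: [3.142, 0.0, -0.0]
ft_force: [-2.1, 2.8, 5.2]
gripper_width: 0.0161
```

Contact with the sector top at TCP z 77.3 mm as expected, 5 N. Sliding forward in small steps.

```bash
python3 -m creep '0 0 0 0 -0.05 0 1;0 0 0 0 -0.05 0 1;0 0 0 0 0 0 1'; python3 -m creep '0 0 0 0 -0.05 0 1;0 0 0 0 -0.05 0 1;0 0 0 0 0 0 1'
```

```text
t: 9.4
eef_pos: [0.4808, -0.0182, 0.0772]
tcp_rot: [-3.14, -0.0, 0.0]
ft_force: [-3.1, 4.4, 5.0]
gripper_width: 0.0153
t: 9.65
eef_pos: [0.4809, -0.0188, 0.0772]
tcp_rot: [-3.139, -0.001, -0.0]
ft_force: [-2.3, 5.4, 5.3]
gripper_width: 0.0155
```

```bash
python3 -m creep '0 0 0 0 -0.05 0 1;0 0 0 0 -0.05 0 1;0 0 0 0 0 0 1'; python3 -m creep '0 0 0 0 -0.05 0 1;0 0 0 0 0 0 1'
```

```text
t: 9.9
eef_pos: [0.481, -0.0201, 0.077]
tcp_rot: [-3.14, -0.001, -0.001]
ft_force: [-0.9, 5.0, 4.9]
gripper_width: 0.0159
t: 10.07
eef_pos: [0.4811, -0.0216, 0.0764]
tcp_rot: [3.141, 0.001, 0.001]
ft_force: [0.3, 2.8, 2.1]
gripper_width: 0.0157
```

z dropped 0.8 mm and the force fell, so the foot is entering the slot edge. Press on a little.

```bash
python3 -m creep '0 0 0 0 -0.05 0 1;0 0 0 0 0 -0.05 1;0 0 0 0 0 0 1'; python3 -m creep '0 0 0 0 -0.04 -0.05 1;0 0 0 0 0 0 1'
```

```text
t: 10.32
eef_pos: [0.4809, -0.0223, 0.0756]
tcp_rot: [3.141, 0.0, -0.0]
ft_force: [0.2, 2.3, 0.1]
gripper_width: 0.0156
t: 10.48
eef_pos: [0.4809, -0.0225, 0.0752]
tcp_rot: [3.141, 0.0, -0.0]
ft_force: [0.4, 2.6, -0.3]
gripper_width: 0.0158
```

In the slot: 2 mm below the sector top with no vertical force. Lowering.

```bash
python3 -m creep '0 0 0 0 0 -0.1 1;0 0 0 0 0 -0.1 1;0 0 0 0 0 -0.1 1;0 0 0 0 0 0 1'; python3 -m creep '0 0 0 0 0 -0.1 1;0 0 0 0 0 -0.1 1;0 0 0 0 0 0 1'
```

```text
t: 10.82
eef_pos: [0.4807, -0.0224, 0.0722]
tcp_rot: [3.141, 0.0, -0.001]
ft_force: [-0.7, 2.3, -0.6]
gripper_width: 0.0155
t: 11.07
eef_pos: [0.4808, -0.0224, 0.0703]
tcp_rot: [3.141, 0.0, -0.0]
ft_force: [0.2, 2.9, -0.8]
gripper_width: 0.0155
```

```bash
python3 -m creep '0 0 0 0 0 -0.15 1;0 0 0 0 0 -0.15 1;0 0 0 0 0 -0.15 1;0 0 0 0 0 -0.15 1;0 0 0 0 0 0 1'; python3 -m creep '0 0 0 0 0 -0.15 1;0 0 0 0 0 -0.15 1;0 0 0 0 0 -0.1 1;0 0 0 0 0 0 1'
```

```text
t: 11.48
eef_pos: [0.4808, -0.0224, 0.0641]
tcp_rot: [3.141, 0.0, -0.0]
ft_force: [0.8, 1.2, -0.8]
gripper_width: 0.0157
t: 11.82
eef_pos: [0.4808, -0.0224, 0.0602]
tcp_rot: [3.141, 0.0, -0.0]
ft_force: [0.4, 1.8, -0.6]
gripper_width: 0.0157
```

```bash
python3 -m creep '0 0 0 0 0 -0.1 1;0 0 0 0 0 -0.1 1;0 0 0 0 0 0 1'; python3 -m creep '0 0 0 0 0 -0.1 1;0 0 0 0 0 0 1;0 0 0 0 0 0 1'
```

```text
t: 12.07
eef_pos: [0.4809, -0.0224, 0.0583]
tcp_rot: [3.141, 0.0, -0.0]
ft_force: [1.1, 2.6, 0.3]
gripper_width: 0.0155
t: 12.32
eef_pos: [0.4809, -0.0224, 0.0575]
tcp_rot: [3.141, 0.0, 0.0]
ft_force: [-0.2, 2.5, -0.0]
gripper_width: 0.0157
```

```bash
python3 -m creep '0 0 0 0 0 -0.1 1;0 0 0 0 0 0 1;0 0 0 0 0 0 1'; python3 - <<'E'
from h import *
im=optics.capture("scene");crop(im,220,330,130,240,5,"pics/l.png")
im=optics.capture("top");crop(im,225,325,153,248,6,"pics/m.png")
E
```

```text
t: 12.57
eef_pos: [0.481, -0.0224, 0.0574]
tcp_rot: [3.141, 0.0, 0.001]
ft_force: [-2.0, 2.3, 4.5]
gripper_width: 0.0158
```

View pics/l.png

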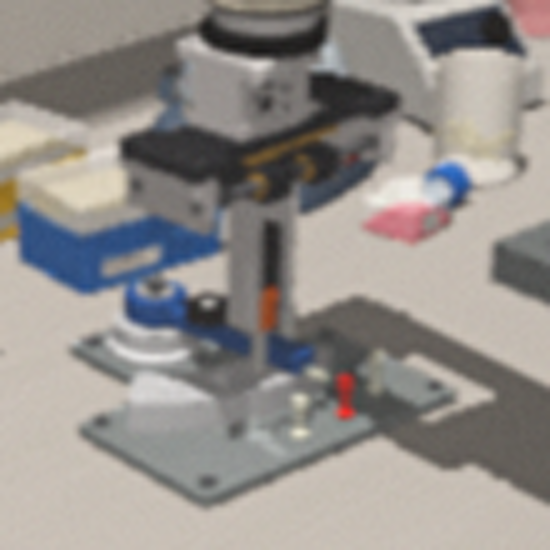

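View pics/m.png

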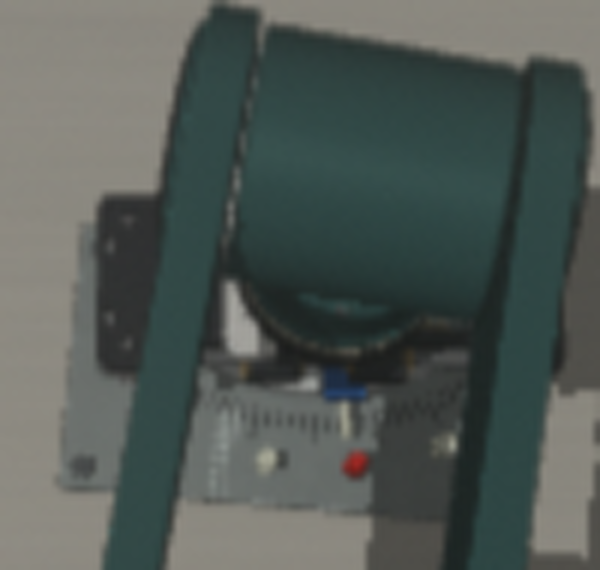

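Seated: TCP z is 57.4 mm as in the holder, with 4.5 N underneath. In the top view the pointer tip (346,434) points at the red peg (356,464). Pointer angle check before releasing.

```bash
python3 - <<'E'
from h import *
H=np.array([.580,-.029]);psi=-.069
for p in [(346,432),(347,405),(356,464)]:
    q=onz("top",(p[0]+.5)/6-.5+225,(p[1]+.5)/6-.5+153,.037);d=q[:2]-H
    print(q.round(4),np.hypot(*d).round(4),(np.arctan2(d[1],d[0])%(2*np.pi)-np.pi+.35-psi).round(3))
d=np.array([.481,-.0224])-H;print("pin theta",np.arctan2(d[1],d[0])-np.pi+.35-psi,np.hypot(*d))
E
```

```text
[ 0.4416 -0.0391  0.037 ] 0.1387 0.492
[ 0.4535 -0.0396  0.037 ] 0.127 0.502
[ 0.4277 -0.0435  0.037 ] 0.1529 0.514
pin theta 0.35243183622417623 0.09921975609726118
```

The arm is at about 0.495 and the pin at about 0.352. That is a normal "0.12–0.15 ahead" rest, within 4 mm of the peg, which is what the sector offset dictates. Release and retreat straight up.

```bash
python3 -m creep '0 0 0 0 0 0.05 1;0 0 0 0 0 0 1;0 0 0 0 0 0 0.6;0 0 0 0 0 0 0.4;0 0 0 0 0 0 0.2;0 0 0 0 0 0 0;0 0 0 0 0 0 0;0 0 0 0 0 0 0;0 0 0 0 0 0 0;0 0 0 0 0 0 0' 20
```

```text
t: 13.5
eef_pos: [0.4809, -0.0224, 0.0569]
tcp_rot: [3.141, 0.0, -0.0]
ft_force: [0.1, 0.1, 0.3]
gripper_width: 0.0472
```

```bash
python3 -m creep '0 0 0 0 0 0.5 0;0 0 0 0 0 1 0;0 0 0 0 0 1.5 0;0 0 0 0 0 2 0;0 0 0 0 0 2.5 0;0 0 0 0 0 2.5 0;0 0 0 0 0 2 0;0 0 0 0 0 1 0;0 0 0 0 0 0 0'
python3 -m creep '0 0 0 -1 -3 0 0;0 0 0 -1 -3.5 0 0;0 0 0 -1 -3.5 0 0;0 0 0 -1 -3.5 0 0;0 0 0 -1 -3.5 0 0;0 0 0 -1 -3.5 0 0;0 0 0 -1 -3.5 0 0;0 0 0 -1 -3.5 0 0;0 0 0 0 -2.5 0 0;0 0 0 0 0 0 0;0 0 0 0 0 0 0'
python3 - <<'E'
from h import *
im=optics.capture("scene");cv2.imwrite("pics/n0.png",im[:,:,::-1]);crop(im,230,320,170,240,8,"pics/n.png")
im=optics.capture("top");cv2.imwrite("pics/o0.png",im[:,:,::-1]);crop(im,225,325,153,248,6,"pics/o.png")
E
```

```text
t: 14.25
eef_pos: [0.4827, -0.0226, 0.1909]
tcp_rot: [3.14, 0.0, 0.011]
ft_force: [-0.2, -0.4, 0.5]
gripper_width: 0.0469
t: 15.17
eef_pos: [0.4, -0.3226, 0.1851]
tcp_rot: [-3.139, 0.003, 0.004]
ft_force: [0.5, -0.1, 0.3]
gripper_width: 0.0471
```

View pics/n.png

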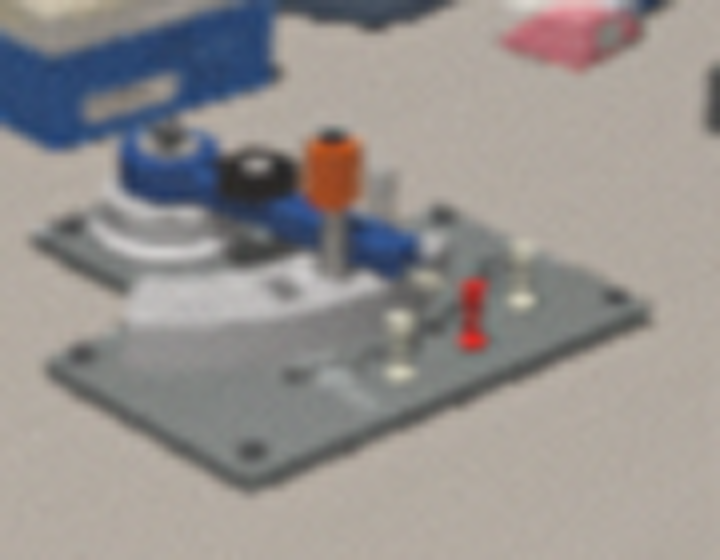

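View pics/o.png

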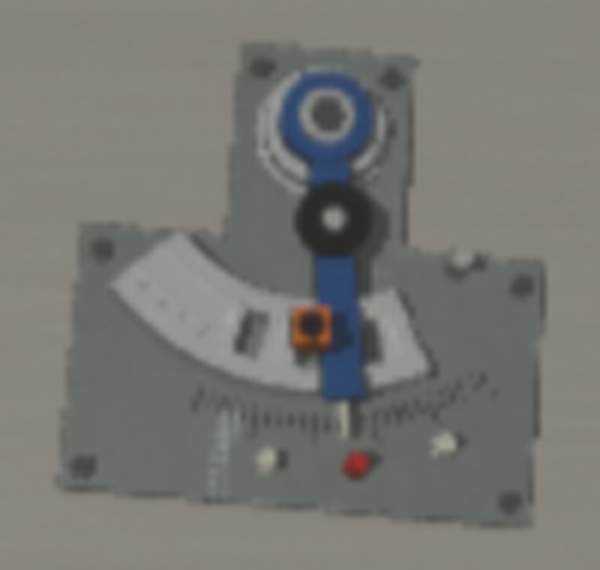

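View pics/o0.png

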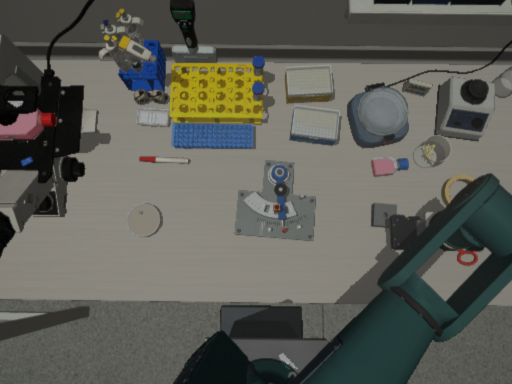

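The arm is held with its pointer at the red peg (347,430 against 356,463). The pin stands in the middle slot and the bystanders have not moved. Quick check of the head height.

```bash
python3 - <<'E'
from h import *
o1,d1=ray("top",(311.5)/6-.5+225,(324.5)/6-.5+153);o2,d2=ray("scene",(332.5)/8-.5+230,(136.5)/8-.5+170)
x=np.linalg.lstsq(np.stack([d1,-d2],1),o2-o1,rcond=None)[0];p,q=o1+d1*x[0],o2+d2*x[1];print(p,q,arm.state()["t"])
a=cv2.imread("pics/top0.png").astype(int);b=cv2.imread("pics/o0.png").astype(int)
for n,(u0,u1,v0,v1) in dict(dish=(120,170,195,245),pen=(130,195,150,170),flask=(368,412,150,180)).items(): print(n,abs(a-b)[v0:v1,u0:u1].mean().round(2))
E
```

```text
[ 0.48151134 -0.02113358  0.08834842] [ 0.4815382  -0.02111009  0.08835111] 15.2667
dish 6.98
pen 6.87
flask 6.43
```

The head top is at 88 mm, against 86 for seated and 106 for standing on the sector, so it is seated. The bystander regions differ only by even image noise. Handing in.

```bash
python3 -c "
from workcell import order
print(order.job_done())"
```

```text
the job is handed in; nothing more can be done
None
```

The belt tensioner is held back by the service pin, which stands upright and fully down in the middle slot. I handed the job in at about 15.3 s.

I took the pin from its holder and pushed the arm round with the shank. I felt the slot edge with about 5 N of down pressure and lowered the pin to the slot floor. Then I let go and moved the gripper clear. The highest force reading was about 7 N in total; forces were read only at the end of each move.

**Pin:** the gripper stopped at the same height (57.4 mm) as when the pin stood in its holder. From the two pictures the top of the head is at about 88 mm. Fully seated would be 86 mm and standing on the sector 106 mm, so this agrees within measuring error.

**Arm:** it stayed in place after I let go. Measured just before release, the arm was at theta 0.49 to 0.50, which is 3 to 4 mm short of the red peg at 0.52. The sector is turned about 0.03 to 0.04 rad towards smaller theta, so this slot holds the arm there and I could not bring it closer.

**Bystanders:** the dish, flask and pen look unmoved in the last pictures. No check failed.

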